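# Load the specimen-jar gravity magazine

### The job

Push the outlet gate of the jar magazine fully shut, then load the red-capped jar and after it the yellow-capped one, laying each across the upper part of the lane under the clear hood so that it rolls down to rest: red against the gate, yellow against red, so that they come out in that order. Leave the blue and green jars in the rack, and everything else on the bench, where they are.

Things in the scene. Friction and masses are not known exactly. Their poses are not given: they have to be found in the camera images.
- magazine: fixed jar magazine, origin at table level, local +y about towards the robot. Its steel lane, 105 mm wide at its floor along local x (centred on x=0), between flared side walls, falls 8 degrees towards local +y: floor at z=85 mm at the high end (y=-138 mm), z=50 mm at the gate (y=110 mm). Front (-x) and high-end walls stand 15 mm above the floor, back wall 20 mm. A jar laid across the lane, axis along local x, rolls down by itself
- first_place (a point): on the magazine, axes as its: centre of the first jar at rest against the shut gate (local 0, 93, 73 mm).
- second_place (a point): the same for the second jar, resting against the first (local 0, 53, 78 mm)
- hood_edge (a point): on the magazine, axes as its: middle of the lower front edge of the flat clear hood over the lane (blue edge strip, local -28, -10, 234 mm). Hood: x=-28 to 82, y=-135 to 115, underside z=234 mm, on two posts at x=74 mm. It blocks the lane from straight above: the hand must come from the front (-x), leaning 30 to 45 degrees, jar held level
- mouth (a point): on the magazine: centre of a jar just laid on the upper part of the lane (local 0, -51, 93 mm), a good place to load; axes as the magazine. The hood's underside is 141 mm above it
- gate (a joint): sliding outlet gate, an orange plate across the lane's low end: 0 = fully shut (end stop), up to 0.06 m = pulled out towards the magazine's -x (front) side. It stays where it is left; about 3 N moves it. Starts 35 to 58 mm open
- gate_pad (a point): middle of the front face of the gate's black upright paddle (10 mm thick, 44 mm wide along y, from z=50 to 106 mm; the point is at z=85 mm). Push it along magazine +x to shut the gate; when shut the point is at magazine local (-120, 112.5, 85) mm. Axes as the magazine. A fixed white guide 34 mm high stands below its travel
- rack: fixed white jar rack, local +y about towards the robot, base 120 (x) x 300 (y) x 10 mm, origin under its centre. Cradles at local y = -112.5, -37.5, 37.5, 112.5 mm hold jars along local x, jar centre at z=42 mm. Each jar lies on two 10 mm wide saddles at x=-38 and 38 mm, with side tabs up to z=32 mm reaching 25 mm either side of the jar's axis; between the saddles it is free down to the base
- red_jar: plastic specimen jar, a smooth 40 mm diameter x 100 mm long cylinder, 75 to 155 g, white body with a red screw cap (the last 29 mm, same diameter) at its local +x end; origin at the centre of the cylinder, local x along the cylinder axis, other axes turn as it rolls. Starts lying in one of the rack's four cradles, cap towards the rack's local +x; which cradle varies
- yellow_jar: plastic specimen jar, a smooth 40 mm diameter x 100 mm long cylinder, 75 to 155 g, white body with a yellow screw cap (the last 29 mm, same diameter) at its local +x end; origin at the centre of the cylinder, local x along the cylinder axis, other axes turn as it rolls. Starts lying in one of the rack's four cradles, cap towards the rack's local +x; which cradle varies
- blue_jar: plastic specimen jar, a smooth 40 mm diameter x 100 mm long cylinder, 75 to 155 g, white body with a blue screw cap (the last 29 mm, same diameter) at its local +x end; origin at the centre of the cylinder, local x along the cylinder axis, other axes turn as it rolls. Starts lying in one of the rack's four cradles, cap towards the rack's local +x; which cradle varies. Leave it there
- green_jar: plastic specimen jar, a smooth 40 mm diameter x 100 mm long cylinder, 75 to 155 g, white body with a green screw cap (the last 29 mm, same diameter) at its local +x end; origin at the centre of the cylinder, local x along the cylinder axis, other axes turn as it rolls. Starts lying in one of the rack's four cradles, cap towards the rack's local +x; which cradle varies. Leave it there
- beaker: bystander: white open cup, 80 mm diameter, 95 mm tall, origin under its centre
- brush: bystander: flat brush about 180 mm long with a wooden handle, lying on the table
- cassette_stack: bystander: stack of yellow and orange tissue cassettes 75 x 30 x 44 mm, origin under its centre
Things that resemble listed ones, but are neither listed nor needed, are in the scene too. What is shaped like the yellow_jar but black or pink is not meant. Leave any purple or turquoise look-alike of the red_jar alone.

How it is judged (in metres and radians):
On the way, in this order (a step that is already met when the one before it is completed fails the run):
1. the outlet gate is pushed fully shut (value of joint gate below 0.005 m), for 0.2 s.
2. the red-capped jar has been let go and rests against the shut gate (value of joint gate below 0.005 m and distance between red_jar and first_place below 0.018 m and angle between the x axis of red_jar and the x axis of magazine, either way round below 0.2 rad and linear speed of red_jar below 0.02 m/s and contact force between red_jar and the fingers below 0.1 N), for 0.2 s.
3. the yellow-capped jar has been let go and rests against the red one (value of joint gate below 0.005 m and distance between red_jar and first_place below 0.018 m and angle between the x axis of each of red_jar, yellow_jar and the x axis of magazine, either way round below 0.2 rad and linear speed of each of red_jar, yellow_jar below 0.02 m/s and distance between yellow_jar and second_place below 0.018 m and contact force between yellow_jar and the fingers below 0.1 N), for 0.2 s.
At the end, for the whole second after the job is handed in: Gate within 5 mm of shut; red jar against the gate and yellow next above it, let go and still across the lane, centres within 18 mm of the first and second places and within 0.2 rad of square; blue and green jars and the bystanders within 30 mm of their starts (all of step 3 and contact force between red_jar and the fingers below 0.1 N and distance of each of blue_jar, green_jar, beaker, brush, cassette_stack from where it was at the start of the episode below 0.03 m); the robot touches nothing.
It fails at once if the blue or green jar or a bystander is moved more than 30 mm (distance of any of blue_jar, green_jar, beaker, brush, cassette_stack from where it was at the start of the episode above 0.03 m).
It also fails if it takes over 62 s, if anything falls off the work surface, if the arm or the gripper's body presses on something with over 40 N, if the wrist force passes 120 N, or if a joint passes its speed limit or range.

### The arm

A 7-joint arm with a two-finger parallel gripper is mounted at the origin on the work surface. World frame = base frame: x ahead of the robot, y to its left, z up, the work surface at z = 0. Lengths are in m, angles in degrees, forces in N, time in s.
With the tool pointing down it reaches from about 0.425 to 0.875 m from the base axis. Payload 9.9 kg.
Tool frame: the origin (TCP) lies at the very end of the fingers, on their centre line; the grasp point (between the pads) lies 19 mm behind it; z points along the fingers, y is the line along which they close (so a half turn about z gives the same grasp; the last joint's range is limited). The gripper opens to 85 mm and grips with 20 to 120 N. Pads are 22 mm wide; open, the fingers measure 114 mm over their backs; the gripper's body (76 mm by 85 mm) begins 54 mm behind the grasp point. The pads swing forward as they close: fully open they stand 13 mm farther back than shut.
Start: joints at [65.271, 32.985, 1.427, 82.34, -0.859, 64.687, -3.237], TCP at [0.23, -0.635, 0.231] pointing down, gripper open.
Joint ranges: [-157.87, 157.87], [-19.46, 123.44], [-87.15, 90], [11.01, 140.99], [-62.26, 242.26], [9.8, 113.94], [-161.44, 161.44]. Speed limits (degrees/s): [127.2, 127.2, 172.46, 172.46, 180, 180, 180].

### API

Orientations are given as [roll, pitch, yaw] about the fixed x, y, z axes, in that order (R = Rz(yaw) Ry(pitch) Rx(roll)).
In Python, from workcell import r, cams gives the robot as it stands.
- The arm moves only by the tool play_rows, never from a script. Its argument "series" is a list of rows, each a list of 3 entries, a list of its own where there are three numbers: the closure, from 0 (fully open) to 1 (shut), then the shift along the tool's x, y, z scaled (see below), then the turn, a rotation vector about the tool's x, y, z scaled (see below). In form: [[grip, [tx, ty, tz], [rx, ry, rz]], ...]. A call has 1 to 20 rows; each row shifts and turns the commanded pose from where the row before left it, along the tool's axes as they then stand; what a row does not reach is not made up. The controller multiplies each number of a shift by 30 mm and each number of a turn by 0.1 rad. A row lasts 1/8 s, in which the tool goes at most 62.5 mm and 10.7 degrees, less where a joint would pass 70% of its speed; a pose out of reach is approached as far as the arm can. A call with a number of a shift or a turn outside -1 to 1 is refused whole. A call with a gripper value outside its range is refused whole. The fingers move at their own pace and stop on an object; "squeeze" is the grip in N (left out, the last holds). Time passes only in rows, so rows that do not move let the fingers close. It gives the time, the measured TCP pose, the force, the opening and the grip force at its end, in the units of the state.
- r.read_state(): the state, without advancing time (a new reading comes with each control period).
- cams.get_image(name): name is "scene" or "top"; returns a dict with "img" (400x640x3 uint8, red, green, blue), "fx", "fy", "cx", "cy" (pixels), "R" (3x3) and "t" (3): a world point X has camera coordinates R X + t. Camera axes: x right, y down, z forward; pixel columns grow to the right and rows downward; lengths in m; the calibration is good to about 2 mm. A picture is of the moment at which its call begins. There is no depth.
- r.sign_off(): hands the job in; it is judged then, once.
The state is a dict: "t": time; "joints": joint angles; "qd": joint speeds; "joint_efforts": joint torques, N m; "ee_pos": TCP position; "ee_rot": TCP orientation; "ft_force": force on the tool from outside, world axes, zero at the start; "ft_torque": the same for the moment, N m; "opening": finger opening in m; "gripper_force": force on a finger pad.
Only numpy, scipy, OpenCV 4.12 (cv2) and the standard library are available. Lean on these libraries where they do the work, as an engineer would, in place of code of your own. Each camera call takes 0.05 s, during which the arm holds its last target. There are 200 camera calls.

## Working session

There is one attempt and no reset: what is moved stays moved. The work goes in short steps, Python scripts to look and compute and a tool call to move; the robot and the scene stay as the last step left them, time stands still between calls to the robot, and variables do not carry over. Pictures are saved under pics/ and viewed, at most 10 in all, crops included, and the job is handed in when it is done.

Besides the shell and the picture viewer there is one more tool, called after "Emit:" as name(argument=value, ...) on one line, values as JSON. play_rows: Moves the arm, as the interface text tells. Its arguments: {"type":"object","properties":{"series":{"type":"array"},"squeeze":{"type":"number"}},"required":["series"]}

```bash
mkdir -p pics; ls
python3 - <<'E'
from workcell import r,cams
import cv2,numpy as np
for n in("scene","top"):
    d=cams.get_image(n); cv2.imwrite(f"pics/{n}0.png",d["img"][:,:,::-1])
    np.savez(f"{n}0.npz",**d)
    print(n,d["fx"],d["cx"],d["cy"],(-np.array(d["R"]).T@d["t"]).round(3),np.array(d["R"]).round(3).tolist())
print(r.read_state())
E
```

```text
pics
scene 426.7479064814783 314.78125890776647 203.3299279835138 [0.31  0.702 1.086] [[-0.935, -0.355, 0.012], [-0.279, 0.712, -0.644], [0.22, -0.606, -0.765]]
top 471.9506452333105 317.0665968918386 216.96327620738478 [ 0.353 -0.058  1.645] [[-0.011, -1.0, -0.005], [-0.991, 0.011, -0.13], [0.13, 0.003, -0.992]]
{'t': 0.1, 'joints': array([65.2719907 , 33.0284407 ,  1.42070163, 82.38058513, -0.85799766,
       64.6852921 , -3.2363846 ]), 'qd': array([-0.02551239, -0.09355   , -0.03773976, -0.11646443,  0.04344037,
        0.06657632, -0.03591906]), 'joint_efforts': array([ 6.25968954e-03, -7.67304897e+01,  2.25787483e+00, -2.86609286e+01,
        1.58575882e-02,  8.46461771e-03, -7.61260878e-06]), 'ee_pos': array([ 0.22994628, -0.63421043,  0.23052709]), 'ee_rot': array([-1.79916307e+02,  3.97247671e-03,  1.99324119e+01]), 'ft_force': array([ 0.50727871, -0.53443159, -0.4104224 ]), 'ft_torque': array([-0.06438274, -0.03875244,  0.02039949]), 'gripper_force': 0.0, 'opening': 0.08522763919771685}
```

View pics/scene0.png

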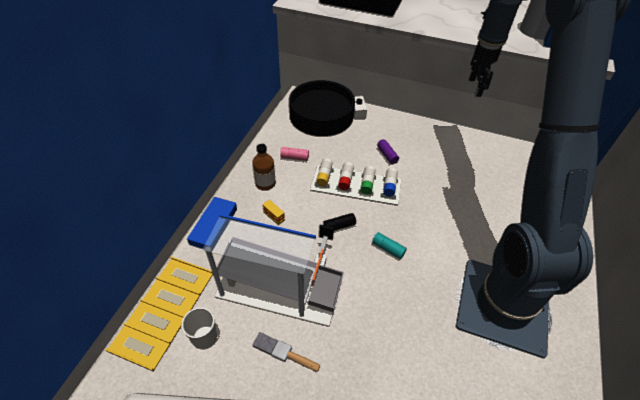

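View pics/top0.png

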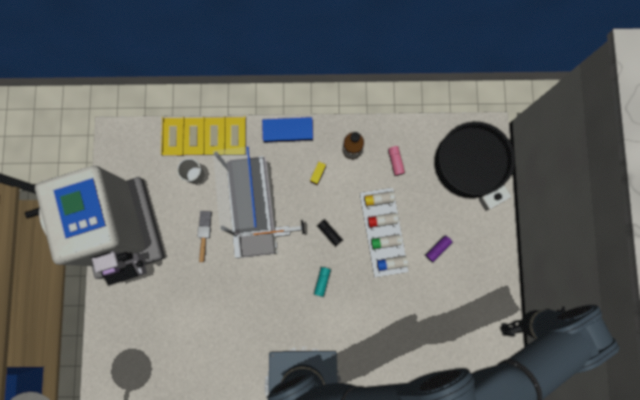

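Candidates in the top view are as follows. Red: rack red cap (376,222), with purple (439,248) and turquoise (322,281) as decoys. Yellow: rack yellow cap (372,200), with pink (397,160) and black (330,232) as decoys. I choose the rack jars at (376,222) and (372,200). The magazine's blue strip runs along x≈250 in the top view, and the gate paddle is at about (303,228).

```bash
cat > h.py <<'E'
import numpy as np,cv2
def ray(d,uv):
    R=np.array(d["R"]);c=-R.T@np.array(d["t"]);v=R.T@np.array([(uv[0]-d["cx"])/d["fx"],(uv[1]-d["cy"])/d["fy"],1]);return c,v
def onz(d,uv,z):
    c,v=ray(d,uv);return c+v*(z-c[2])/v[2]
def proj(d,X):
    p=np.array(d["R"])@np.array(X)+np.array(d["t"]);return np.array([d["fx"]*p[0]/p[2]+d["cx"],d["fy"]*p[1]/p[2]+d["cy"]])
def mask(d,lo,hi,box):
    h=cv2.cvtColor(np.ascontiguousarray(d["img"]),cv2.COLOR_RGB2HSV);m=cv2.inRange(h,np.array(lo),np.array(hi))
    o=np.zeros_like(m);x0,y0,x1,y1=box;o[y0:y1,x0:x1]=m[y0:y1,x0:x1]
    n,l,s,c=cv2.connectedComponentsWithStats(o);i=1+np.argmax(s[1:,4]);return (l==i).astype(np.uint8),c[i],s[i]
E
python3 - <<'E'
from h import *
T=dict(np.load("top0.npz"));S=dict(np.load("scene0.npz"))
bt=(355,185,410,280);bs=(305,150,410,205)
for n,lo,hi in(("yel",(18,120,80),(32,255,255)),("red",(0,150,80),(8,255,255)),("grn",(50,120,40),(80,255,255)),("blu",(105,150,60),(130,255,255))):
    for d,b in((T,bt),(S,bs)):
        m,c,s=mask(d,lo,hi,b);print(n,c.round(1),s.tolist(),onz(d,c,.055).round(4))
for d,b in((T,(240,140,262,235)),(S,(180,200,340,245))):
    m,c,s=mask(d,(100,120,50),(130,255,255),b);ys,xs=np.nonzero(m);p=np.c_[xs,ys].astype(np.float32)
    vx,vy,x0,y0=cv2.fitLine(p,cv2.DIST_L2,0,.01,.01).ravel();t=(p-[x0,y0])@[vx,vy]
    e=[(x0+vx*q,y0+vy*q) for q in(t.min(),t.max())];print(np.round(e,1),s.tolist(),[onz(d,q,.235).round(4) for q in e])
a=cv2.resize(T["img"][135:290,210:420],None,fx=3.8,fy=3.8,interpolation=2)
cv2.imwrite("pics/c1.png",a[:,:,::-1])
a=cv2.resize(S["img"][145:325,200:410],None,fx=3.3,fy=3.3,interpolation=2)
cv2.imwrite("pics/c2.png",a[:,:,::-1])
E
```

```text
yel [369.  200.1] [365, 196, 9, 9, 71] [ 0.6175 -0.2312  0.055 ]
yel [323.  176.4] [317, 173, 12, 9, 70] [ 0.6231 -0.235   0.055 ]
red [371.9 221.7] [369, 218, 7, 9, 56] [ 0.5431 -0.2393  0.055 ]
red [344.6 180.2] [339, 177, 11, 8, 64] [ 0.5504 -0.245   0.055 ]
grn [375.5 243. ] [372, 239, 8, 9, 62] [ 0.4705 -0.2494  0.055 ]
grn [366.3 186.9] [361, 181, 12, 13, 121] [ 0.4748 -0.242   0.055 ]
blu [381.5 264.7] [378, 260, 8, 10, 60] [ 0.3975 -0.2676  0.055 ]
blu [389.4 186.5] [384, 183, 11, 9, 69] [ 0.4046 -0.2717  0.055 ]
[[248.4 158. ]
 [255.  226. ]] [248, 158, 8, 69, 125] [array([0.7224, 0.1545, 0.235 ]), array([0.5124, 0.133 , 0.235 ])]
[[186.9 223. ]
 [314.9 222.1]] [187, 200, 129, 45, 1436] [array([0.8301, 0.2039, 0.235 ]), array([0.5329, 0.085 , 0.235 ])]
```

View pics/c1.png

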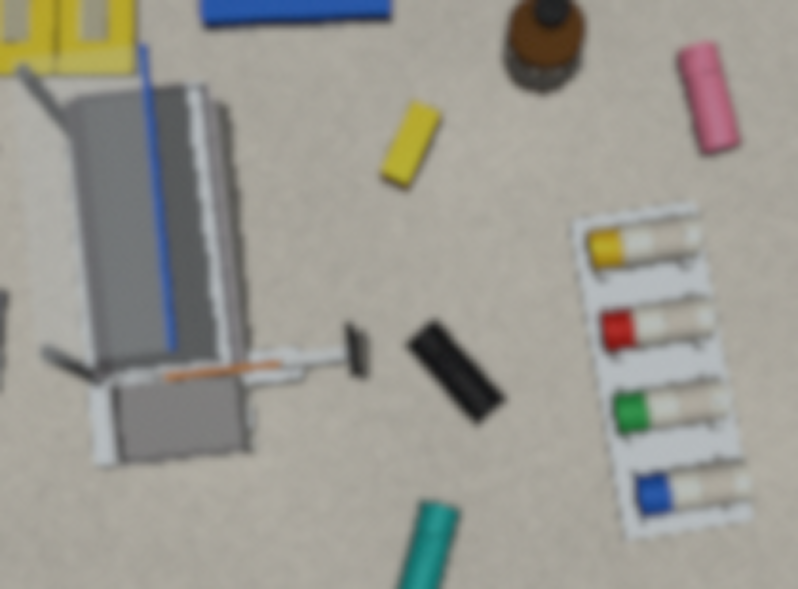

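View pics/c2.png

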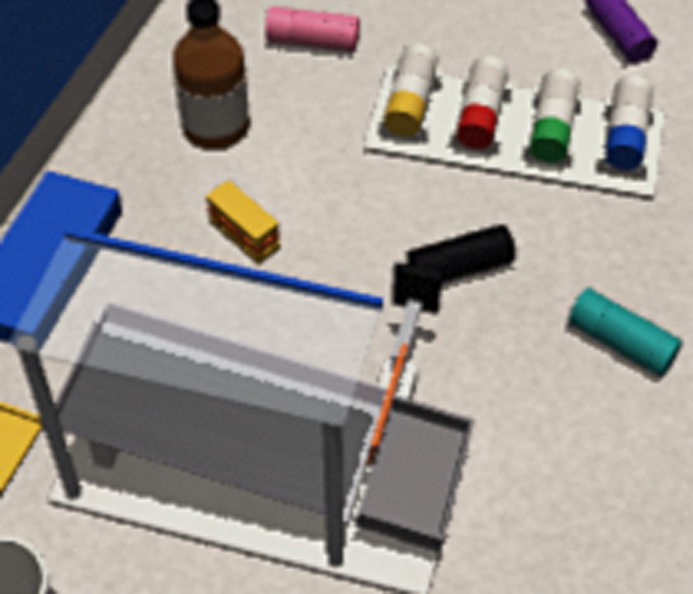

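The crops confirm the choice. Red is in the second cradle from the far end (c1 at (617,328)), yellow is in the farthest (c1 at (605,247)), and the paddle is at c1 (357,350), close to the black decoy at (455,372).

Run:
```python
from h import *
T=dict(np.load("top0.npz"));S=dict(np.load("scene0.npz"))
t=lambda x,y:((x+.5)/3.8-.5+210,(y+.5)/3.8-.5+135); s=lambda x,y:((x+.5)/3.3-.5+200,(y+.5)/3.3-.5+145)
def pr(n,d,q,z): print(n,onz(d,q,z)[:2].round(4))
for q in((143,45),(174,350)): pr("stripT",T,t(*q),.235)
for q in((66,237),(381,302)): pr("stripS",S,s(*q),.235)
for q in((573,222),(697,203),(752,518),(628,537)): pr("rackT",T,t(*q),.01)
for q in((388,68),(366,151),(654,194),(664,113)): pr("rackS",S,s(*q),.01)
for q in((348,323),(366,375)): pr("padT106",T,t(*q),.106)
for q in((393,262),(440,277),(415,305)): pr("padS106",S,s(*q),.106)
for q in((455,372),(425,335),(490,410),(408,342),(503,400)): pr("black",T,t(*q),.02)
for q in((110,455),(248,447)):pr("tray",T,t(*q),.05)
for q in((410,145),): pr("cassette",T,t(*q),.044)
```

```text
stripT [0.7587 0.1584]
stripT [0.5101 0.1317]
stripS [0.7642 0.1559]
stripS [0.517  0.1255]
rackT [ 0.6502 -0.2066]
rackT [ 0.6668 -0.3217]
rackT [ 0.3764 -0.3624]
rackT [ 0.3606 -0.2497]
rackS [ 0.6747 -0.3199]
rackS [ 0.6534 -0.199 ]
rackS [ 0.3638 -0.2503]
rackS [ 0.3805 -0.3636]
padT106 [ 0.5463 -0.0013]
padT106 [ 0.501  -0.0166]
padS106 [ 0.5538 -0.0058]
padS106 [ 0.5101 -0.0053]
padS106 [0.5202 0.0306]
black [ 0.5111 -0.0952]
black [ 0.5453 -0.0683]
black [ 0.4761 -0.1265]
black [ 0.5391 -0.0528]
black [ 0.4851 -0.1384]
tray [0.4375 0.2129]
tray [0.4433 0.0903]
cassette [ 0.717  -0.0566]
```

```bash
cat > k.py <<'E'
import numpy as np
from scipy.spatial.transform import Rotation as Ro
from workcell import r
D=np.pi/180
class F:
    def __init__(s,o,yaw): s.o=np.array([*o,0.]);s.R=Ro.from_euler("z",yaw,degrees=True).as_matrix()
    def p(s,*l): return s.o+s.R@(np.array(l)/1000)
    def tool(s,th):
        y=-s.R[:,1];z=-np.cos(th*D)*s.R[:,2]+np.sin(th*D)*s.R[:,0];return np.c_[np.cross(y,z),y,z]
M=F((.6244,.1696),96.6);K=F((.5158,-.2842),98.7);TH=42
def now():
    s=r.read_state();return np.array(s["ee_pos"]),Ro.from_euler("xyz",s["ee_rot"],degrees=True).as_matrix()
def way(*pts):
    """total shift units (30mm) and turn units (.1rad) for legs: each (pos, R); shift first in old frame, then turn"""
    p,R=now()
    for q,Q in pts:
        print("shift",(R.T@(q-p)/.03).round(2),"turn",(Ro.from_matrix(R.T@Q).as_rotvec()/.1).round(2),"pos",q.round(3));p,R=q,Q
def grasp(c,R,up=.006): return np.array(c)+[0,0,up]+R[:,2]*.019   # TCP for jar centre c
E
python3 - <<'E'
from k import *
p,R=now();A=M.tool(TH)
pre=M.p(-212,112,78)
way((np.array([pre[0],pre[1],.26]),A),(pre,A),(M.p(-120-16,112,78),A))
print(A.round(3).tolist())
E
```

```text
shift [ 16.23 -14.69  -0.96] turn [  4.88   6.18 -12.74] pos [ 0.538 -0.054  0.26 ]
shift [-4.06  0.    4.51] turn [0. 0. 0.] pos [ 0.538 -0.054  0.078]
shift [1.88 0.   1.7 ] turn [0. 0. 0.] pos [0.529 0.022 0.078]
[[-0.085, 0.993, -0.077], [0.738, 0.115, 0.665], [0.669, -0.0, -0.743]]
```

Emit:
play_rows(series=[[1,[0.95,-0.86,-0.06],[0,0,0]],[1,[0.95,-0.86,-0.06],[0,0,0]],[1,[0.95,-0.86,-0.06],[0,0,0]],[1,[0.95,-0.86,-0.06],[0,0,0]],[1,[0.95,-0.86,-0.06],[0,0,0]],[1,[0.95,-0.86,-0.06],[0,0,0]],[1,[0.95,-0.86,-0.06],[0,0,0]],[1,[0.95,-0.86,-0.06],[0,0,0]],[1,[0.95,-0.86,-0.06],[0,0,0]],[1,[0.95,-0.86,-0.06],[0,0,0]],[1,[0.95,-0.86,-0.06],[0,0,0]],[1,[0.95,-0.86,-0.06],[0,0,0]],[1,[0.95,-0.86,-0.06],[0,0,0]],[1,[0.95,-0.86,-0.06],[0,0,0]],[1,[0.95,-0.86,-0.06],[0,0,0]],[1,[0.95,-0.86,-0.06],[0,0,0]],[1,[0.95,-0.86,-0.06],[0,0,0]]], squeeze=30)

```text
t: 2.22
ee_pos: [0.5364, -0.056, 0.2617]
ee_rot: [-180.0, 0.0, 19.9]
ft_force: [1.1, -0.2, 0.1]
opening: -0.0002
gripper_force: 0.0
```

Emit:
play_rows(series=[[1,[0,0,0],[0.35,0.44,-0.91]],[1,[0,0,0],[0.35,0.44,-0.91]],[1,[0,0,0],[0.35,0.44,-0.91]],[1,[0,0,0],[0.35,0.44,-0.91]],[1,[0,0,0],[0.35,0.44,-0.91]],[1,[0,0,0],[0.35,0.44,-0.91]],[1,[0,0,0],[0.35,0.44,-0.91]],[1,[0,0,0],[0.35,0.44,-0.91]],[1,[0,0,0],[0.35,0.44,-0.91]],[1,[0,0,0],[0.35,0.44,-0.91]],[1,[0,0,0],[0.35,0.44,-0.91]],[1,[0,0,0],[0.35,0.44,-0.91]],[1,[0,0,0],[0.35,0.44,-0.91]],[1,[0,0,0],[0.35,0.44,-0.91]]])

```text
t: 3.98
ee_pos: [0.5358, -0.0575, 0.2615]
ee_rot: [-179.9, -42.0, 96.7]
ft_force: [0.2, 0.0, -0.6]
opening: -0.0005
gripper_force: 0.0
```

Run:
```python
from k import *
A=M.tool(TH);p,R=now();print(p,R.round(3).tolist(),r.read_state()["joints"].round(1))
pre=M.p(-212,112,78)
way((p,A),(pre,A),(M.p(-120-16,112,78),A))
```

```text
[ 0.53584646 -0.05748593  0.26153993] [[-0.087, 0.993, -0.08], [0.738, 0.118, 0.665], [0.669, -0.001, -0.743]] [ 45.7  36.6 -37.2  92.  -19.2  73.1  26.4]
shift [0. 0. 0.] turn [-0.03 -0.    0.01] pos [ 0.536 -0.057  0.262]
shift [-4.01  0.07  4.62] turn [0. 0. 0.] pos [ 0.538 -0.054  0.078]
shift [1.88 0.   1.7 ] turn [0. 0. 0.] pos [0.529 0.022 0.078]
```

Emit:
play_rows(series=[[1,[-0.8,0,0.92],[0,0,0]],[1,[-0.8,0,0.92],[0,0,0]],[1,[-0.8,0,0.92],[0,0,0]],[1,[-0.8,0,0.92],[0,0,0]],[1,[-0.8,0,0.92],[0,0,0]]])

```text
t: 4.6
ee_pos: [0.5352, -0.0544, 0.0775]
ee_rot: [-179.8, -41.9, 96.5]
ft_force: [-0.3, -0.1, 0.2]
opening: -0.0004
gripper_force: 0.0
```

Emit:
play_rows(series=[[1,[0.24,0,0.21],[0,0,0]],[1,[0.24,0,0.21],[0,0,0]],[1,[0.24,0,0.21],[0,0,0]],[1,[0.24,0,0.21],[0,0,0]],[1,[0.24,0,0.21],[0,0,0]],[1,[0.24,0,0.21],[0,0,0]],[1,[0.24,0,0.21],[0,0,0]],[1,[0.24,0,0.21],[0,0,0]]])

```text
t: 5.6
ee_pos: [0.5269, 0.0222, 0.08]
ee_rot: [-179.9, -41.9, 96.5]
ft_force: [2.3, -2.5, 0.6]
opening: 0.0
gripper_force: 1.4
```

Emit:
play_rows(series=[[1,[0.1,0,0.09],[0,0,0]],[1,[0.1,0,0.09],[0,0,0]]])

```text
t: 5.85
ee_pos: [0.5256, 0.03, 0.08]
ee_rot: [-179.8, -41.9, 96.5]
ft_force: [2.0, -2.5, 1.0]
opening: -0.0003
gripper_force: 1.3
```

Emit:
play_rows(series=[[1,[0.06,0,0.055],[0,0,0]],[1,[0.06,0,0.055],[0,0,0]]])

```text
t: 6.1
ee_pos: [0.5256, 0.0315, 0.0796]
ee_rot: [-179.9, -41.7, 96.4]
ft_force: [-3.2, -25.8, 18.0]
opening: -0.0001
gripper_force: 13.1
```

Emit:
play_rows(series=[[1,[0.05,0,0.045],[0,0,0]]])

```text
t: 6.22
ee_pos: [0.5256, 0.0316, 0.0795]
ee_rot: [-179.9, -41.6, 96.3]
ft_force: [-5.8, -34.3, 23.8]
opening: -0.0
gripper_force: 17.0
```

Emit:
play_rows(series=[[1,[-0.05,0,-0.045],[0,0,0]],[1,[0,0,-0.8],[0,0,0]],[0.27,[0,0,-1],[0,0,0]],[0.27,[0,0,-1],[0,0,0]]])

```text
t: 6.72
ee_pos: [0.5307, -0.0211, 0.143]
ee_rot: [-179.7, -42.0, 96.5]
ft_force: [0.8, 0.2, -0.2]
opening: 0.0357
gripper_force: 0.0
```

Run:
```python
from k import *
B=K.tool(TH);p,R=now();print(p)
g=grasp(K.p(0,-37.5,42),B)
h=g+[0,0,.09]
way((h,R),(h,B),(g,B))
```

```text
[ 0.53071802 -0.02106141  0.14302025]
shift [-6.51 -0.28 -5.  ] turn [0. 0. 0.] pos [ 0.551 -0.266  0.124]
shift [0. 0. 0.] turn [ 0.21 -0.   -0.28] pos [ 0.551 -0.266  0.124]
shift [-2.01  0.    2.23] turn [0. 0. 0.] pos [ 0.551 -0.266  0.034]
```

Emit:
play_rows(series=[[0.27,[-0.65,-0.03,-0.5],[0.02,0,-0.03]],[0.27,[-0.65,-0.03,-0.5],[0.02,0,-0.03]],[0.27,[-0.65,-0.03,-0.5],[0.02,0,-0.03]],[0.27,[-0.65,-0.03,-0.5],[0.02,0,-0.03]],[0.27,[-0.65,-0.03,-0.5],[0.02,0,-0.03]],[0.27,[-0.65,-0.03,-0.5],[0.02,0,-0.03]],[0.27,[-0.65,-0.03,-0.5],[0.02,0,-0.03]],[0.27,[-0.65,-0.03,-0.5],[0.02,0,-0.03]],[0.27,[-0.65,-0.03,-0.5],[0.02,0,-0.03]],[0.27,[-0.65,-0.03,-0.5],[0.02,0,-0.03]],[0.27,[0,0,0],[0,0,0]]])

```text
t: 8.1
ee_pos: [0.5543, -0.2667, 0.1226]
ee_rot: [179.9, -42.0, 98.7]
ft_force: [0.8, -0.1, -0.1]
opening: 0.0626
gripper_force: 0.0
```

Run:
```python
from k import *
from workcell import cams
import cv2
B=K.tool(TH);p,R=now();print(p,r.read_state()["opening"])
g=grasp(K.p(0,-37.5,42),B)
way((g+[0,0,.09],B),(g,B))
a=cams.get_image("scene")["img"][100:220,290:440]
cv2.imwrite("pics/g1.png",cv2.resize(a,None,fx=4,fy=4,interpolation=2)[:,:,::-1])
```

```text
[ 0.55425075 -0.26671311  0.12261887] 0.06264077430192819
shift [ 0.06 -0.11 -0.  ] turn [ 0.02  0.01 -0.01] pos [ 0.551 -0.266  0.124]
shift [-2.01  0.    2.23] turn [0. 0. 0.] pos [ 0.551 -0.266  0.034]
```

View pics/g1.png

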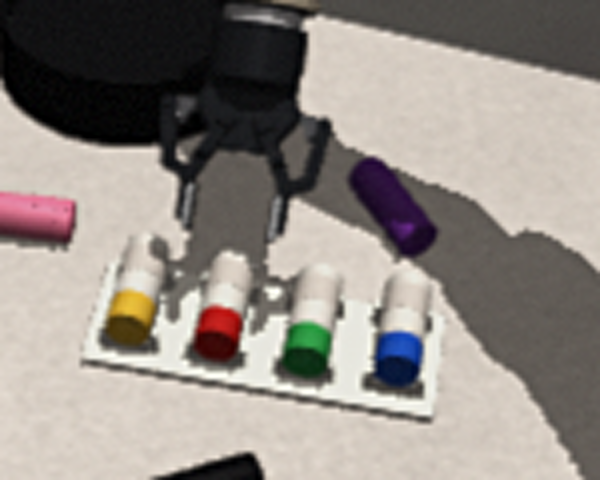

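The open fingers at (185,225) and (275,235) straddle the red jar at (228,300). I'll descend and grip.

Emit:
play_rows(series=[[0.27,[-0.49,-0.03,0.55],[0,0,0]],[0.27,[-0.49,-0.03,0.55],[0,0,0]],[0.27,[-0.49,-0.03,0.55],[0,0,0]],[0.27,[-0.49,-0.03,0.55],[0,0,0]],[0.27,[0,0,0],[0,0,0]]])

```text
t: 8.78
ee_pos: [0.5504, -0.265, 0.033]
ee_rot: [180.0, -42.1, 98.7]
ft_force: [-0.2, -0.6, -0.5]
opening: 0.0622
gripper_force: 0.0
```

Emit:
play_rows(series=[[1,[0,0,0],[0,0,0]],[1,[0,0,0],[0,0,0]],[1,[0,0,0],[0,0,0]],[1,[0,0,0],[0,0,0]]], squeeze=40)

```text
t: 9.28
ee_pos: [0.5522, -0.2658, 0.0362]
ee_rot: [179.7, -41.9, 98.9]
ft_force: [1.3, -1.8, 4.0]
opening: 0.0387
gripper_force: 40.7
```

Emit:
play_rows(series=[[1,[0.33,0,-0.37],[0,0,0]],[1,[0.33,0,-0.37],[0,0,0]],[1,[0.66,0,-0.74],[0,0,0]],[1,[0.66,0,-0.74],[0,0,0]],[1,[0.66,0,-0.74],[0,0,0]],[1,[0.66,0,-0.74],[0,0,0]]])

```text
t: 10.02
ee_pos: [0.5511, -0.2661, 0.1862]
ee_rot: [179.7, -41.9, 98.9]
ft_force: [-1.5, 0.3, -1.3]
opening: 0.0384
gripper_force: 40.5
```

Run:
```python
from k import *
from workcell import cams
from h import mask,proj
import cv2
A=M.tool(TH);p,R=now();print(p,r.read_state()["opening"],r.read_state()["joints"].round(1))
print("hold, expected jar c:",p-R[:,2]*.019)
c=lambda x,y,z:grasp(M.p(x,y,z),A)
way((c(-170,-51,155),A),(c(-150,-51,118),A),(c(0,-51,118),A),(c(0,-51,97),A))
d=cams.get_image("scene");a=d["img"][80:240,270:440]
cv2.imwrite("pics/g2.png",cv2.resize(a,None,fx=3.7,fy=3.7,interpolation=2)[:,:,::-1])
```

```text
[ 0.55114238 -0.26605717  0.18616955] 0.038386185858387344 [ 52.1  50.8 -31.6  72.3  -9.8  87.   36.8]
hold, expected jar c: [ 0.55300899 -0.27860567  0.20031349]
shift [5.58 6.11 6.79] turn [-0.22  0.02  0.3 ] pos [0.693 0.019 0.147]
shift [-0.33  0.    1.36] turn [0. 0. 0.] pos [0.691 0.039 0.11 ]
shift [ 3.72 -0.    3.35] turn [0. 0. 0.] pos [0.674 0.188 0.11 ]
shift [-0.47  0.    0.52] turn [0. 0. 0.] pos [0.674 0.188 0.089]
```

View pics/g2.png

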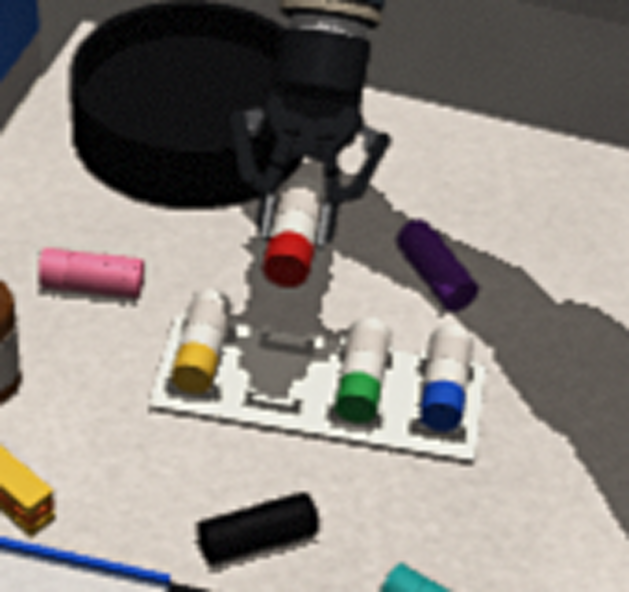

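Red is held level (cap at (288,258)) and the other jars are undisturbed. Next I'll carry it to the front of the lane.

Emit:
play_rows(series=[[1,[0.56,0.61,0.68],[-0.02,0,0.03]],[1,[0.56,0.61,0.68],[-0.02,0,0.03]],[1,[0.56,0.61,0.68],[-0.02,0,0.03]],[1,[0.56,0.61,0.68],[-0.02,0,0.03]],[1,[0.56,0.61,0.68],[-0.02,0,0.03]],[1,[0.56,0.61,0.68],[-0.02,0,0.03]],[1,[0.56,0.61,0.68],[-0.02,0,0.03]],[1,[0.56,0.61,0.68],[-0.02,0,0.03]],[1,[0.56,0.61,0.68],[-0.02,0,0.03]],[1,[0.56,0.61,0.68],[-0.02,0,0.03]],[1,[0,0,0],[0,0,0]]])

```text
t: 11.45
ee_pos: [0.6972, 0.0214, 0.1458]
ee_rot: [-179.9, -42.0, 96.8]
ft_force: [0.2, -1.0, -1.5]
opening: 0.0388
gripper_force: 40.5
```

Run:
```python
from k import *
A=M.tool(TH);p,R=now();print(p,r.read_state()["joints"].round(1))
c=lambda x,y,z:grasp(M.p(x,y,z),A,.008)
way((c(-130,-51,121),A),(c(0,-51,119),A),(c(0,-51,97),A))
from workcell import cams
import cv2
d=cams.get_image("scene");a=d["img"][120:330,170:400]
cv2.imwrite("pics/g3.png",cv2.resize(a,None,fx=2.8,fy=2.8,interpolation=2)[:,:,::-1])
```

```text
[0.69718871 0.02143643 0.14578333] [ 29.7  52.4 -33.8  76.9 -16.1  66.7  19.8]
shift [ 0.26 -0.13  1.62] turn [-0.04 -0.01  0.03] pos [0.689 0.059 0.115]
shift [ 3.18 -0.    2.95] turn [0. 0. 0.] pos [0.674 0.188 0.113]
shift [-0.49  0.    0.54] turn [0. 0. 0.] pos [0.674 0.188 0.091]
```

View pics/g3.png

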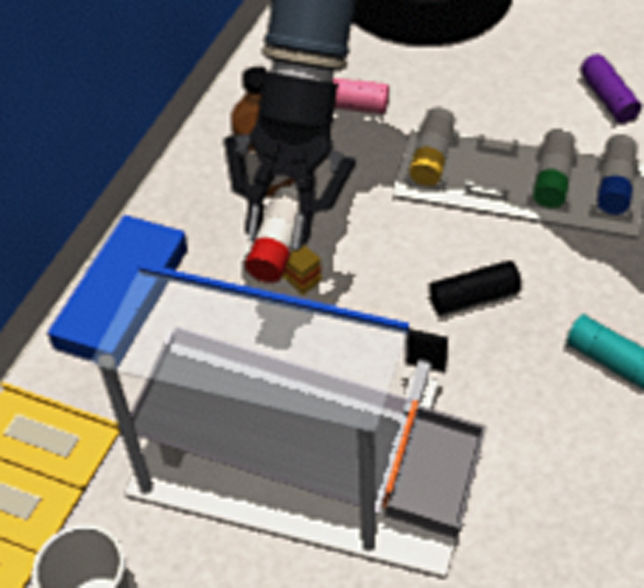

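Red is lined up at (268,257) in front of the lane, and the orange gate spans the lane end. I'll insert it now.

Emit:
play_rows(series=[[1,[0.13,-0.06,0.81],[-0.02,0,0.015]],[1,[0.13,-0.06,0.81],[-0.02,0,0.015]],[1,[0.53,0,0.49],[0,0,0]],[1,[0.53,0,0.49],[0,0,0]],[1,[0.53,0,0.49],[0,0,0]],[1,[0.53,0,0.49],[0,0,0]]])

```text
t: 12.25
ee_pos: [0.6798, 0.1427, 0.1132]
ee_rot: [-180.0, -41.9, 96.3]
ft_force: [-0.4, 0.8, -0.6]
opening: 0.0385
gripper_force: 40.5
```

Emit:
play_rows(series=[[1,[0.53,0,0.49],[0,0,0]],[1,[0.53,0,0.49],[0,0,0]],[1,[0,0,0],[0,0,0]]])

```text
t: 12.62
ee_pos: [0.6739, 0.1873, 0.1125]
ee_rot: [-179.9, -42.0, 96.5]
ft_force: [0.1, 0.6, -1.2]
opening: 0.039
gripper_force: 40.5
```

Run:
```python
from k import *
A=M.tool(TH);p,R=now();print(p)
c=lambda x,y,z:grasp(M.p(x,y,z),A,.008)
way((c(0,-51,119),A),(c(0,-51,97),A))
from workcell import cams
import cv2
d=cams.get_image("scene");a=d["img"][150:330,190:370]
cv2.imwrite("pics/g4.png",cv2.resize(a,None,fx=3.3,fy=3.3,interpolation=2)[:,:,::-1])
```

```text
[0.67386488 0.18725873 0.11249078]
shift [ 0.03 -0.01  0.01] turn [-0.   -0.   -0.01] pos [0.674 0.188 0.113]
shift [-0.49  0.    0.54] turn [0. 0. 0.] pos [0.674 0.188 0.091]
```

View pics/g4.png

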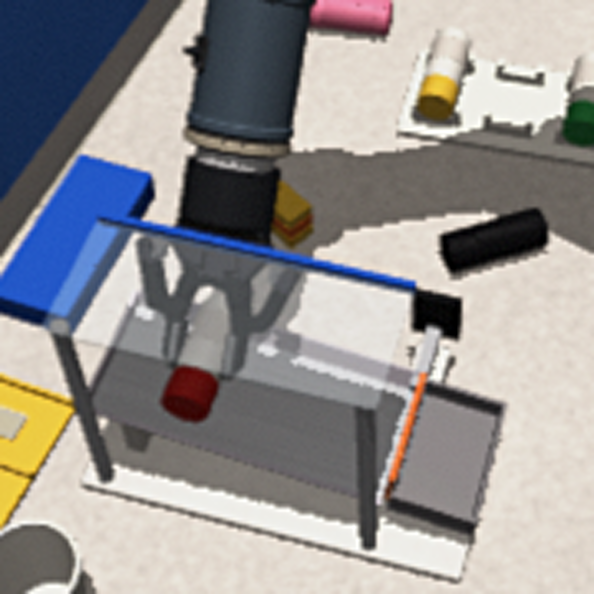

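Red is under the hood with the hand clear of the blue strip (cap at (190,392)). Next I'll lower it gently.

Emit:
play_rows(series=[[1,[-0.16,0,0.18],[0,0,0]],[1,[-0.16,0,0.18],[0,0,0]],[1,[-0.16,0,0.18],[0,0,0]]])

```text
t: 13.05
ee_pos: [0.675, 0.1835, 0.0893]
ee_rot: [-179.9, -41.9, 96.2]
ft_force: [0.2, -0.2, -0.9]
opening: 0.0385
gripper_force: 40.5
```

Emit:
play_rows(series=[[1,[-0.04,0,0.05],[0,0,0]],[1,[0,0,0],[0,0,0]]])

```text
t: 13.3
ee_pos: [0.6749, 0.1843, 0.0882]
ee_rot: [-179.9, -41.9, 96.3]
ft_force: [-0.3, -0.4, -0.9]
opening: 0.0386
gripper_force: 40.5
```

Emit:
play_rows(series=[[1,[0.1,0,0.09],[0,0,0]],[1,[-0.03,0,0.03],[0,0,0]],[1,[0,0,0],[0,0,0]]])

```text
t: 13.68
ee_pos: [0.6747, 0.1885, 0.0875]
ee_rot: [-180.0, -41.9, 96.3]
ft_force: [0.4, -0.3, 1.7]
opening: 0.0387
gripper_force: 40.6
```

Emit:
play_rows(series=[[0.4,[0,0,0],[0,0,0]],[0.3,[0,0,0],[0,0,0]],[0.3,[0,0,-0.2],[0,0,0]]])

```text
t: 14.05
ee_pos: [0.6744, 0.1846, 0.0914]
ee_rot: [-179.9, -42.0, 96.3]
ft_force: [-0.4, 0.9, 0.3]
opening: 0.0598
gripper_force: 0.1
```

Emit:
play_rows(series=[[0.3,[0,0,-0.3],[0,0,0]],[0.3,[0,0,-0.4],[0,0,0]],[0.3,[0,0,-0.8],[0,0,0]],[0.3,[0,0,-1],[0,0,0]],[0.3,[0,0,-1],[0,0,0]],[0.3,[0,0,-1],[0,0,0]]])

```text
t: 14.8
ee_pos: [0.6852, 0.0933, 0.1934]
ee_rot: [-180.0, -41.9, 96.3]
ft_force: [1.0, 0.5, 0.1]
opening: 0.0601
gripper_force: 0.0
```

Run:
```python
from k import *
from h import *
from workcell import cams
B=K.tool(TH);p,R=now();print(p)
g=grasp(K.p(0,-112.5,42),B)
h=g+[0,0,.09]
q=p-R[:,0]*.0-R[:,2]*.05
way((h,R),(h,B),(g,B))
d=cams.get_image("scene");a=d["img"][150:330,190:370]
cv2.imwrite("pics/g5.png",cv2.resize(a,None,fx=3.3,fy=3.3,interpolation=2)[:,:,::-1])
print("first_place px",proj(d,M.p(0,93,73)),"cap",proj(d,M.p(35,93,73)),proj(d,M.p(-50,93,73)))
```

```text
[0.68516387 0.0932657  0.19339661]
shift [-9.96 -3.27 -5.82] turn [0. 0. 0.] pos [ 0.625 -0.255  0.124]
shift [0. 0. 0.] turn [ 0.27  0.02 -0.31] pos [ 0.625 -0.255  0.124]
shift [-2.01  0.    2.23] turn [0. 0. 0.] pos [ 0.625 -0.255  0.034]
first_place px [304.78437704 279.04062417] cap [301.35442798 290.28187559] [309.46378603 263.70441593]
```

View pics/g5.png

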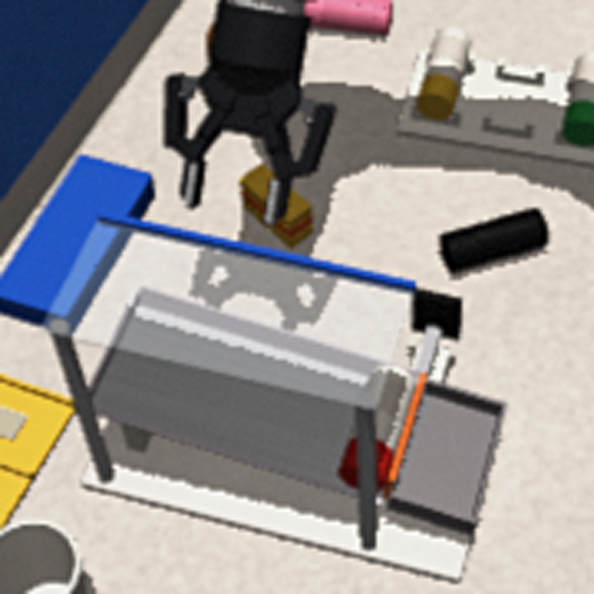

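Red rests square against the gate: its cap centre is at about (300.6,291), against (301.4,290.3) predicted. Now yellow, the same way.

Emit:
play_rows(series=[[0.27,[-0.83,-0.27,-0.485],[0.022,0,-0.026]],[0.27,[-0.83,-0.27,-0.485],[0.022,0,-0.026]],[0.27,[-0.83,-0.27,-0.485],[0.022,0,-0.026]],[0.27,[-0.83,-0.27,-0.485],[0.022,0,-0.026]],[0.27,[-0.83,-0.27,-0.485],[0.022,0,-0.026]],[0.27,[-0.83,-0.27,-0.485],[0.022,0,-0.026]],[0.27,[-0.83,-0.27,-0.485],[0.022,0,-0.026]],[0.27,[-0.83,-0.27,-0.485],[0.022,0,-0.026]],[0.27,[-0.83,-0.27,-0.485],[0.022,0,-0.026]],[0.27,[-0.83,-0.27,-0.485],[0.022,0,-0.026]],[0.27,[-0.83,-0.27,-0.485],[0.022,0,-0.026]],[0.27,[-0.83,-0.27,-0.485],[0.022,0,-0.026]],[0.27,[0,0,0],[0,0,0]]])

```text
t: 16.48
ee_pos: [0.6313, -0.2579, 0.1205]
ee_rot: [-179.9, -41.9, 98.4]
ft_force: [-0.7, 0.6, 0.0]
opening: 0.0622
gripper_force: 0.0
```

Run:
```python
from k import *
B=K.tool(TH);p,R=now();print(p,r.read_state()["opening"])
way((grasp(K.p(0,-112.5,42),B),B))
```

```text
[ 0.63128895 -0.25790448  0.12051555] 0.06224818070075056
shift [-1.82 -0.18  2.24] turn [ 0.01  0.02 -0.04] pos [ 0.625 -0.255  0.034]
```

Emit:
play_rows(series=[[0.27,[-0.4,-0.18,0.49],[0,0,-0.03]],[0.27,[-0.47,0,0.58],[0,0,0]],[0.27,[-0.47,0,0.58],[0,0,0]],[0.27,[-0.47,0,0.58],[0,0,0]],[0.27,[0,0,0],[0,0,0]]])

```text
t: 17.1
ee_pos: [0.6254, -0.2496, 0.0335]
ee_rot: [-179.9, -42.1, 98.8]
ft_force: [-0.2, -0.3, 0.4]
opening: 0.0622
gripper_force: 0.0
```

Emit:
play_rows(series=[[1,[0,0,0],[0,0,0]],[1,[0,0,0],[0,0,0]],[1,[0,0,0],[0,0,0]],[1,[0,0,0],[0,0,0]]], squeeze=40)

```text
t: 17.6
ee_pos: [0.6265, -0.2509, 0.0371]
ee_rot: [179.8, -41.9, 98.9]
ft_force: [-4.1, -2.4, 6.2]
opening: 0.0385
gripper_force: 40.5
```

Emit:
play_rows(series=[[1,[0.33,0,-0.37],[0,0,0]],[1,[0.33,0,-0.37],[0,0,0]],[1,[0.66,0,-0.74],[0,0,0]],[1,[0.66,0,-0.74],[0,0,0]],[1,[0.66,0,-0.74],[0,0,0]],[1,[0.66,0,-0.74],[0,0,0]]])

```text
t: 18.35
ee_pos: [0.6266, -0.2509, 0.1871]
ee_rot: [179.7, -41.9, 99.0]
ft_force: [-0.0, -0.4, -0.6]
opening: 0.0386
gripper_force: 40.4
```

Run:
```python
from k import *
from h import *
from workcell import cams
A=M.tool(TH);p,R=now();print(p)
c=lambda x,y,z:grasp(M.p(x,y,z),A,.008)
way((c(-165,-51,155),A),(c(-130,-51,121),A),(c(0,-51,119),A),(c(0,-51,97),A))
d=cams.get_image("scene");m,q,s=mask(d,(18,120,80),(32,255,255),(300,100,400,230))
print("cap",q,s,"expected",proj(d,p-R[:,2]*.019+K.R@[.036,0,-.008]))
```

```text
[ 0.6266134  -0.25085883  0.18713268]
shift [5.63 3.57 6.78] turn [-0.23  0.02  0.31] pos [0.693 0.024 0.149]
shift [0.11 0.   1.62] turn [0. 0. 0.] pos [0.689 0.059 0.115]
shift [ 3.18 -0.    2.95] turn [0. 0. 0.] pos [0.674 0.188 0.113]
shift [-0.49  0.    0.54] turn [0. 0. 0.] pos [0.674 0.188 0.091]
cap [323.68181818 142.625     ] [317 139  14  11  88] expected [323.38485092 146.89381789]
```

Emit:
play_rows(series=[[1,[0.56,0.36,0.68],[-0.023,0,0.031]],[1,[0.56,0.36,0.68],[-0.023,0,0.031]],[1,[0.56,0.36,0.68],[-0.023,0,0.031]],[1,[0.56,0.36,0.68],[-0.023,0,0.031]],[1,[0.56,0.36,0.68],[-0.023,0,0.031]],[1,[0.56,0.36,0.68],[-0.023,0,0.031]],[1,[0.56,0.36,0.68],[-0.023,0,0.031]],[1,[0.56,0.36,0.68],[-0.023,0,0.031]],[1,[0.56,0.36,0.68],[-0.023,0,0.031]],[1,[0.56,0.36,0.68],[-0.023,0,0.031]],[1,[0,0,0],[0,0,0]]])

```text
t: 19.77
ee_pos: [0.6975, 0.0267, 0.146]
ee_rot: [-179.9, -42.0, 96.8]
ft_force: [-0.5, 0.1, -0.5]
opening: 0.0385
gripper_force: 40.4
```

Run:
```python
from k import *
A=M.tool(TH);p,R=now();print(p)
c=lambda x,y,z:grasp(M.p(x,y,z),A,.008)
way((c(-126,-51,121),A),(c(4,-51,119),A),(c(4,-51,94),A))
```

```text
[0.69749256 0.02670086 0.14600984]
shift [ 0.22 -0.17  1.6 ] turn [-0.04 -0.01  0.03] pos [0.688 0.063 0.115]
shift [3.18 0.   2.95] turn [0. 0. 0.] pos [0.673 0.192 0.113]
shift [-0.56  0.    0.62] turn [0. 0. 0.] pos [0.673 0.192 0.088]
```

Emit:
play_rows(series=[[1,[0.11,-0.08,0.8],[-0.02,0,0.015]],[1,[0.11,-0.08,0.8],[-0.02,0,0.015]],[1,[0.53,0,0.49],[0,0,0]],[1,[0.53,0,0.49],[0,0,0]],[1,[0.53,0,0.49],[0,0,0]],[1,[0.53,0,0.49],[0,0,0]],[1,[0.53,0,0.49],[0,0,0]],[1,[0.53,0,0.49],[0,0,0]],[1,[0,0,0],[0,0,0]]])

```text
t: 20.9
ee_pos: [0.6733, 0.1909, 0.1129]
ee_rot: [-180.0, -42.0, 96.5]
ft_force: [0.2, -0.7, -0.2]
opening: 0.0386
gripper_force: 40.4
```

Emit:
play_rows(series=[[1,[-0.16,0,0.18],[0,0,0]],[1,[-0.16,0,0.18],[0,0,0]],[1,[-0.16,0,0.18],[0,0,0]],[1,[0.08,0,0.12],[0,0,0]],[1,[0,0,0],[0,0,0]]])

```text
t: 21.52
ee_pos: [0.6737, 0.1927, 0.0896]
ee_rot: [-179.9, -42.0, 96.3]
ft_force: [1.0, 0.6, -0.2]
opening: 0.0387
gripper_force: 40.3
```

Emit:
play_rows(series=[[1,[-0.03,0,0.03],[0,0,0]],[1,[0,0,0],[0,0,0]]])

```text
t: 21.78
ee_pos: [0.6739, 0.1919, 0.0884]
ee_rot: [-180.0, -41.9, 96.3]
ft_force: [0.3, -0.3, -1.2]
opening: 0.0385
gripper_force: 40.3
```

Emit:
play_rows(series=[[0.4,[0,0,0],[0,0,0]],[0.3,[0,0,0],[0,0,0]],[0.3,[0,0,-0.2],[0,0,0]]])

```text
t: 22.15
ee_pos: [0.674, 0.1882, 0.0928]
ee_rot: [-179.9, -42.0, 96.3]
ft_force: [0.3, 0.4, -0.0]
opening: 0.0596
gripper_force: 0.0
```

Emit:
play_rows(series=[[0.3,[0,0,-0.3],[0,0,0]],[0.3,[0,0,-0.4],[0,0,0]],[0.3,[0,0,-0.8],[0,0,0]],[0.3,[0,0,-1],[0,0,0]],[0.3,[0,0,-1],[0,0,0]],[0.3,[0,0,-1],[0,0,0]],[0.3,[0,0,-1],[0,0,0]],[0.3,[0,0,0],[0,0,0]],[0.3,[0,0,0],[0,0,0]],[0.3,[0,0,0],[0,0,0]],[0.3,[0,0,0],[0,0,0]]])

```text
t: 23.52
ee_pos: [0.6861, 0.0792, 0.215]
ee_rot: [-179.9, -42.0, 96.3]
ft_force: [0.8, -0.2, 0.3]
opening: 0.0593
gripper_force: 0.0
```

Run:
```python
from k import *
from h import *
from workcell import cams
d=cams.get_image("scene");a=d["img"][150:330,190:410]
cv2.imwrite("pics/g6.png",cv2.resize(a,None,fx=3.3,fy=3.3,interpolation=2)[:,:,::-1])
for y,z in((93,73),(53,78)): print([((proj(d,M.p(x,y,z))-[190,150])*3.3).round(0) for x in(-50,35,50)])
```

```text
[array([394., 375.]), array([367., 463.]), array([362., 479.])]
[array([348., 362.]), array([319., 449.]), array([314., 465.])]
```

View pics/g6.png

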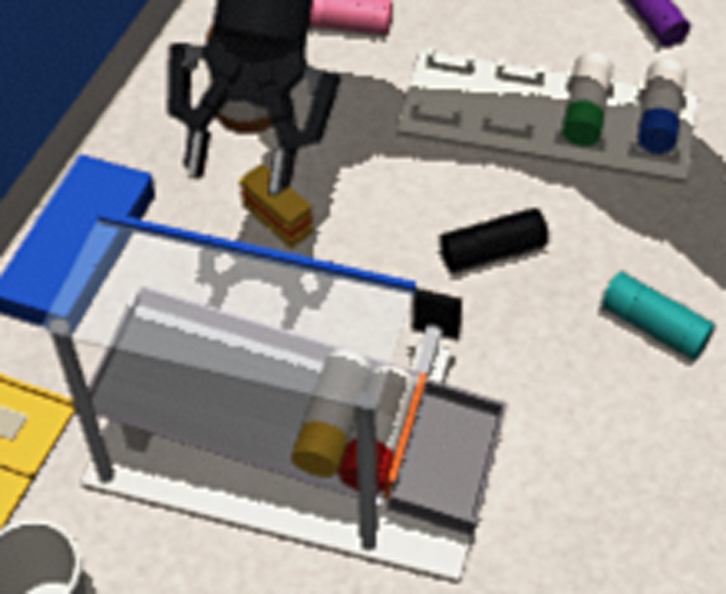

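The yellow cap is at (320,448), against (319,449) predicted, and the jar rests squarely against red at (366,463). The gate is shut, the bystanders haven't moved, and the hand is clear, so I'm handing in.

```bash
python3 -c "
from workcell import r
print(r.sign_off())"
```

```text
the job is handed in; nothing more can be done
None
```

The gate is shut and both jars are loaded, with red resting against the gate and yellow against red. The job is handed in at about 24 s, and the judge returned no verdict to report.

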